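# Let the magazine follower down onto the cartons

### The job

The follower of the carton magazine is wound back against its spring and held by the pawl on the ratchet wheel; let it down onto the cartons. Flick the trip lever right over to release, take the spring load on the crank by winding on just enough for the pawl to jump clear, without forcing the follower into the rear buffer, then ease the crank back in your hand all the way, never letting it run, until the follower has closed the standing cartons up against the end gate and rests on them with nothing but its spring pressing. Work only by the trip lever and the crank, handle the little lever without forcing it, touch neither follower nor cartons, and leave the loose things on the bench where they are.

Things in the scene. Friction and masses are not known exactly. Their poses are not given: they have to be found in the camera images.
- magazine: carton magazine, fixed, on an aluminium base (280 x 360 x 12 mm). Origin: drum axis at bench level; z up, y along the carton lane from end gate (-y) to rear buffer (+y), x from the winch to the lane (away from the robot). Lane: centred on x = 140 mm, 104 mm wide, floor 16 mm up, guides to 64 mm. The ratchet winch stands on a grey deck (145 x 150 mm, top 52 mm up) at its -x side
- drum (a joint): winch drum, rad: ratchet wheel (80 mm across, teeth 0.39 rad apart, 55-65 mm up), spring barrel, crank on top, pinion driving the follower 25 mm per rad. Grows as wound: counter-clockwise from above, follower to +y. Starts on a tooth at about 1.54 or 1.94; the spring turns it back with 0.4-0.55 N m and, pawl out and unheld, it whirls back at once. The follower touches the buffer at 2.10
- crank_grip (a point): mid point of the crank's upright black grip, a cylinder 24 mm across, 101 to 151 mm above the bench, fixed on a flat steel arm (top 98 mm up); 75 mm from the drum axis, this point 128 mm up. Moves in a level circle about the drum axis, pushed clockwise by the spring with 5 to 7.5 N. At drum value q it stands at angle q - 2.138 rad from the magazine's x axis
- drum_axis (a point): point on the drum's vertical axis, at the ratchet wheel's mid height, 60 mm above the bench
- trip: trip lever: thin steel lever on the pawl's pin, with a black upright thumb tab at its end. Origin on the pin's axis at bench level, at x = -44, y = 45 mm of the magazine. A spring joins it to the pawl: in one position it presses the pawl into the teeth, in the other it lifts it out
- tab_mid (a point): middle of the thumb tab (18 mm along the lever, 8 mm thick, 70 to 106 mm above the bench), 92 mm up, 52 mm from the lever's pin. In the magazine's frame it starts at x -93, y 27 mm (locked) and swings 0.7 rad clockwise from above, towards +y, to a hard stop at x -93, y 63 mm (release). Takes 4 to 6 N, stays where it is left; it is slight: keep well below 35 N
- pawl_tip (a point): tip of the pawl, a 45 mm steel finger beside the ratchet wheel, under the trip lever. In plan about 33 mm from the drum axis in a tooth, 52 mm when clear. The teeth are undercut: with the lever thrown, the loaded tooth still traps the pawl until the drum is wound on by 0.07 to 0.11 rad; then it jumps out and the whole spring load is on the crank
- follower: aluminium push plate across the lane (98 x 8 x 70 mm, 18 to 88 mm up) with a web to its steel rack; slides along the magazine's y, driven by the drum. Origin: at x = 0, z = 0 of the magazine, level in y with the plate's mid thickness; its carton face is 4 mm to -y of that, at y = 25 mm x drum value - 40 mm
- buffer: black rubber rear buffer (26 mm in diameter, 24.5 mm long) in front of an upright bracket at the +y end of the lane, behind the follower. Origin: centre of its root, at x = 140, y = 45, z = 55 mm of the magazine; it points to -y
- gate: end gate across the -y end of the lane: aluminium plate 98 x 8 x 66 mm with foot and black clamp knob, clamped in a different place each time, fixed. Origin: mid thickness of the plate, at the lane floor, at x = 140 mm of the magazine, axes parallel to the magazine's; its carton face is 4 mm to +y
- carton1: plain white carton standing in the lane, next to the end gate: 100 mm across the lane, 32 mm along it, 70 mm tall, 0.08 to 0.17 kg; origin at the centre of its underside. The three stand a few mm apart at the start
- carton2: plain white carton standing in the lane, the middle one: 100 mm across the lane, 32 mm along it, 70 mm tall, 0.08 to 0.17 kg; origin at the centre of its underside. The three stand a few mm apart at the start
- carton3: plain white carton standing in the lane, next to the follower: 100 mm across the lane, 32 mm along it, 70 mm tall, 0.08 to 0.17 kg; origin at the centre of its underside. The three stand a few mm apart at the start
- spare_carton: loose bystander: one more such carton lying flat on the bench (100 x 70 mm, 32 mm high)
- tape_roll: loose bystander: clear tape roll lying flat, 100 mm across, 48 mm high
- screwdriver: loose bystander: black screwdriver, 200 mm, lying
- wrench: loose bystander: steel spanner, 180 mm, lying
- spray_bottle: loose bystander: white bottle, 68 mm across, 190 mm tall, standing
- desiccant_jar: loose bystander: white jar, 80 mm across, 100 mm tall
- basket: loose bystander: white slatted basket, 240 x 180 mm, 85 mm high
- blue_lid: loose bystander: blue disc lid, 90 mm across, 12 mm high
Not all that is in view belongs to the job. What is shaped like the carton1 but red is not meant.

How it is judged (in metres and radians):
On the way, in this order (a step that is already met when the one before it is completed fails the run):
1. the trip lever is thrown right over to release (y of tab_mid in the frame of magazine above 0.055 m), for 0.2 s.
2. the pawl has sprung clear of the ratchet wheel (horizontal distance between pawl_tip and drum_axis above 0.042 m), for 0.2 s.
At the end, for the whole second after the job is handed in: follower resting on the cartons under its spring (over 6 N), stack closed on the end gate (over 4 N), cartons upright within 0.15 rad, trip lever still over, pawl clear of the wheel (tip over 42 mm from the drum axis), drum at rest (contact force between follower and carton3 above 6 N and contact force between carton1 and gate above 4 N and y of tab_mid in the frame of magazine above 0.055 m and horizontal distance between pawl_tip and drum_axis above 0.042 m and velocity of joint drum between -0.05 and 0.05 rad/s and angle between each of carton1, carton2, carton3's own z axis and vertical below 0.15 rad); the robot touches nothing.
It fails at once if the drum was let run back (faster than 3 rad/s) (velocity of joint drum below -3 rad/s).
It fails at once if the follower was forced into the rear buffer, or pressed or struck the cartons much harder than its spring (over 40 N) (contact force between follower and buffer above 40 N or contact force between follower and carton3 above 40 N).
It fails at once if the trip lever was forced (over 35 N) (contact force between the fingers and trip above 35 N).
It fails at once if the follower or a carton was pushed by hand (contact force between any of the fingers, the arm and follower above 2 N or contact force between any of the fingers, the arm and carton1 above 2 N or contact force between any of the fingers, the arm and carton2 above 2 N or contact force between any of the fingers, the arm and carton3 above 2 N).
It fails at once if a loose thing on the bench was moved by over 20 mm (distance of any of spare_carton, tape_roll, screwdriver, wrench, spray_bottle, desiccant_jar, basket, blue_lid from where it was at the start of the episode above 0.02 m).
It also fails if it takes over 72 s, if anything falls off the work surface, if the arm or the gripper's body presses on something with over 40 N, if the wrist force passes 120 N, or if a joint passes its speed limit or range.

### The arm

A 6-joint arm with a two-finger parallel gripper is mounted at the origin on the work surface. World frame = base frame: x ahead of the robot, y to its left, z up, the work surface at z = 0. Lengths are in m, angles in degrees, forces in N, time in s.
With the tool pointing down it reaches from about 0.25 to 0.725 m from the base axis. Payload 9.7 kg.
Tool frame: the origin (TCP) lies at the very end of the fingers, on their centre line; the grasp point (between the pads) lies 19 mm behind it; z points along the fingers, y is the line along which they close (so a half turn about z gives the same grasp; the last joint's range is limited). The gripper opens to 85 mm and grips with 20 to 120 N. Pads are 22 mm wide; open, the fingers measure 114 mm over their backs; the gripper's body (76 mm by 85 mm) begins 54 mm behind the grasp point. The pads swing forward as they close: fully open they stand 13 mm farther back than shut.
Start: joints at [-70.531, 4.979, 10.078, 95.1, 0, 90], TCP at [0.183, -0.519, 0.231] pointing down, gripper open.
Joint ranges: [-179.16, 179.16], [-48.56, 103.87], [-65.8, 70.77], [-126.05, 130.52], [-82.76, 87.17], [-180, 180]. Speed limits (degrees/s): [127.2, 127.2, 147.25, 180, 180, 180].

### API

Orientations are given as a 3x3 rotation matrix whose columns are the frame's x, y, z axes.
In Python, from plant import ctrl gives the robot as it stands.
- The arm moves only by the shell command python3 -m creep 'ROWS' [OPENING] [FORCE]. ROWS is a JSON object whose key "rows" holds a list of rows, 1 to 20 of them, each of 6 numbers: dx, dy, dz in normalised numbers (1 is 200 mm), then a rotation vector rx, ry, rz in fractions of the full range, 1 being 120 degrees; each row shifts and turns the commanded pose from where the row before left it, along the tool's axes as they then stand; what a row does not reach is not made up. A row lasts 1/8 s, in which the tool goes at most 0.0625 m and 10.7 degrees, less where a joint would pass 70% of its speed; a pose out of reach is approached as far as the arm can. OPENING is the finger opening in m, set as the command begins (- or left out keeps the last). The fingers move at their own pace and stop on an object; FORCE is the grip in N (left out, the last holds). Time passes only in rows, so rows that do not move let the fingers close. It prints the time, the measured TCP pose, the force, the opening and the grip force at its end. A shift or turn number past 1, either way, is cut back to 1. Input that does not fit is refused with a message, and nothing moves.
- ctrl.get_state(): the state, without advancing time (a new reading comes with each control period).
- ctrl.grab_frame(name): name is "scene" or "top" or "wrist"; returns a dict with "pixels" (400x640x3 uint8, red, green, blue), "camera_matrix" (3x3 intrinsics, pixels), "R" (3x3) and "t" (3): a world point X has camera coordinates R X + t; the wrist camera has in their place "mount" (4x4, takes a point from camera to tool coordinates, whose origin is the TCP and whose axes are the flange's). Camera axes: x right, y down, z forward; pixel columns grow to the right and rows downward; lengths in m; the calibration is good to about 2 mm. A picture is of the moment at which its call begins: read the wrist's pose just before it. There is no depth.
- ctrl.job_done(): hands the job in; it is judged then, once.
The state is a dict: "time_s": time; "qpos": joint angles; "qvel": joint speeds; "joint_efforts": joint torques, N m; "tcp_pos": TCP position; "tcp_rot": TCP orientation; "force": force on the tool from outside, world axes, zero at the start; "wrist_torque": the same for the moment, N m; "width": finger opening in m; "gripper_force": force on a finger pad.
Only numpy, scipy, OpenCV 4.12 (cv2) and the standard library are available. Lean on these libraries where they do the work, as an engineer would, in place of code of your own. Each camera call takes 0.05 s, during which the arm holds its last target. There are 200 camera calls.

## Working session

There is one attempt and no reset: what is moved stays moved. The work goes in short steps, Python scripts to look and compute and a shell command to move; the robot and the scene stay as the last step left them, time stands still between calls to the robot, and variables do not carry over. Pictures are saved under pics/ and viewed, at most 10 in all, crops included, and the job is handed in when it is done.

```bash
mkdir -p pics
cat > h.py <<'E'
import numpy as np, cv2
from plant import ctrl
def shot(name,fn):
    f=ctrl.grab_frame(name); cv2.imwrite(fn,cv2.cvtColor(f["pixels"],cv2.COLOR_RGB2BGR)); return f
E
python3 - <<'E'
from h import *
import pickle
s=ctrl.get_state(); print(s["time_s"],s["tcp_pos"],s["tcp_rot"],s["width"])
d={}
for n in ("scene","top"): d[n]=shot(n,f"pics/{n}0.png"); print(n,d[n]["camera_matrix"],d[n]["R"],d[n]["t"])
pickle.dump(d,open("cams.pkl","wb"))
E
```

```text
0.0 [ 0.18324781 -0.51833325  0.23057159] [[ 9.42836144e-01  3.33256358e-01 -4.54081818e-04]
 [ 3.33256667e-01 -9.42835308e-01  1.25538297e-03]
 [-9.76001533e-06 -1.33494623e-03 -9.99999109e-01]] 0.08537169572678957
scene [[366.21758439   0.         312.45557143]
 [  0.         366.21758439 204.40051563]
 [  0.           0.           1.        ]] [[ 0.65026012  0.7596291   0.01119872]
 [ 0.52975736 -0.44282037 -0.72337215]
 [-0.54453551  0.47631266 -0.69036753]] [-0.39516267 -0.23923421  1.51908687]
top [[402.82137794   0.         322.00709456]
 [  0.         402.82137794 203.79734761]
 [  0.           0.           1.        ]] [[ 0.03016883 -0.99954365  0.00152798]
 [-0.99088075 -0.03010813 -0.13133487]
 [ 0.13132094  0.00244817 -0.99133688]] [0.00352552 0.5882317  1.28975316]
```

View pics/top0.png

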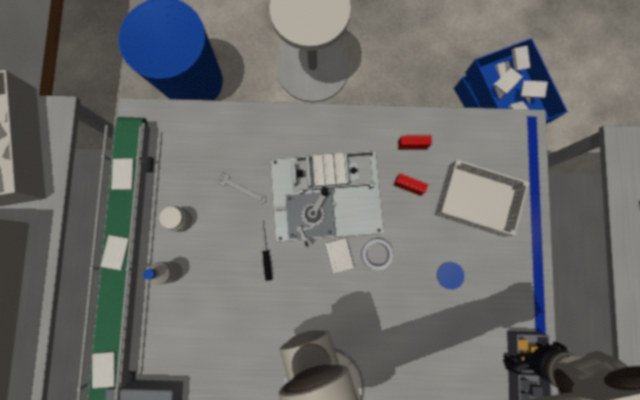

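View pics/scene0.png

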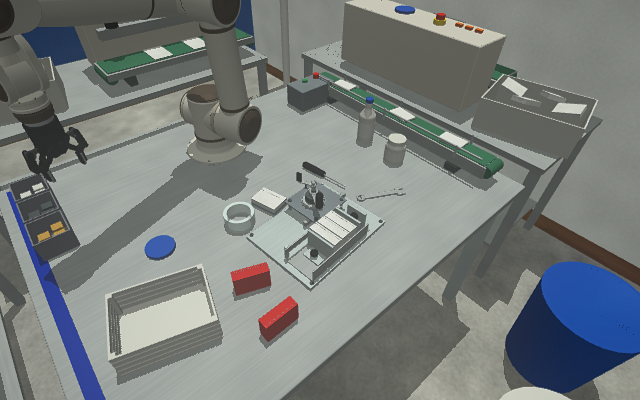

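The top view shows the one magazine at about (272–382, 152–240), with the winch deck around (310, 213), the grip near (325, 191) and the tab near (303, 234). The lane is on the far side with three white cartons at (330, 169). The two red cartons lie on the bench and are not meant. Next I'll enlarge both views.

Run:
```python
import cv2
a=cv2.imread("pics/top0.png")[145:250,260:395]; cv2.imwrite("pics/topc.png",cv2.resize(a,None,fx=5.7,fy=5.7,interpolation=cv2.INTER_CUBIC))
a=cv2.imread("pics/scene0.png")[155:290,240:390]; cv2.imwrite("pics/scenec.png",cv2.resize(a,None,fx=4.4,fy=4.4,interpolation=cv2.INTER_CUBIC))
```

```text
(no output)
```

View pics/topc.png

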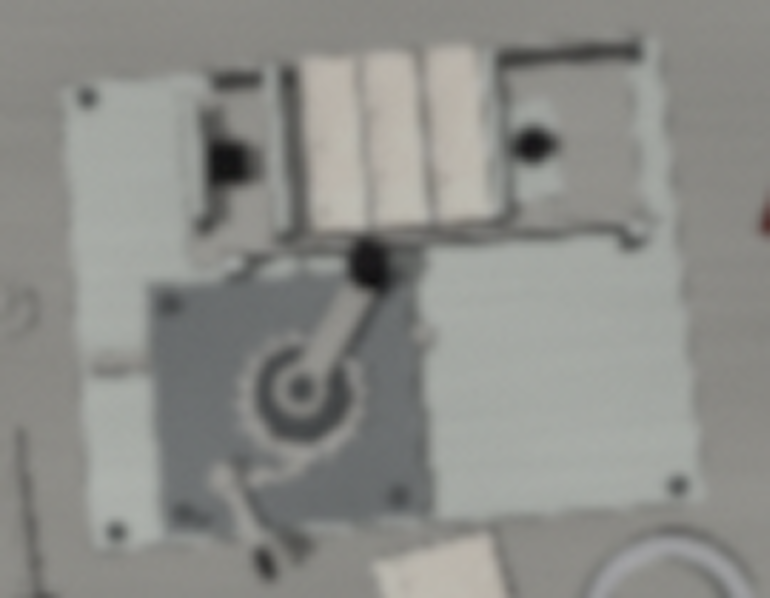

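View pics/scenec.png

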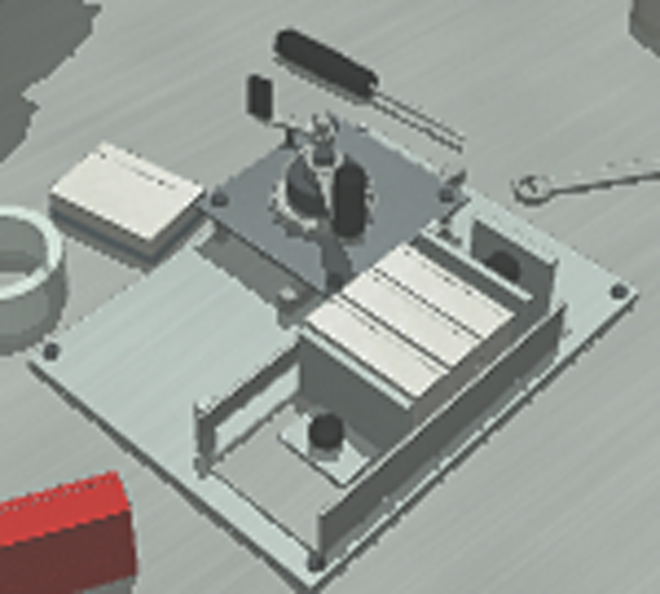

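The top crop shows the grip at (370, 265), the hub at (302, 390) and the tab at (264, 562), with base bolts at (88, 97), (117, 531) and (680, 486). In the scene crop the grip middle is (349, 201), the tab middle (260, 97) and the hub top (321, 124), with bolts at (51, 352), (619, 291) and (317, 562). I'll triangulate from these.

```bash
cat >> h.py <<'E'
def ray(f,uv):
    d=f["R"].T@np.linalg.inv(f["camera_matrix"])@np.r_[uv,1.]; return -f["R"].T@f["t"], d/np.linalg.norm(d)
def proj(f,X):
    c=f["R"]@X+f["t"]; p=f["camera_matrix"]@c; return p[:2]/p[2]
def tri(rs):
    A=sum(np.eye(3)-np.outer(d,d) for o,d in rs); b=sum((np.eye(3)-np.outer(d,d))@o for o,d in rs); return np.linalg.solve(A,b)
def atz(r,z): return r[0]+r[1]*(z-r[0][2])/r[1][2]
T=lambda u,v:np.array([260+(u+.5)/5.7-.5,145+(v+.5)/5.7-.5]); S=lambda u,v:np.array([240+(u+.5)/4.4-.5,155+(v+.5)/4.4-.5])
E
python3 - <<'E'
from h import *; import pickle
from scipy.optimize import least_squares
d=pickle.load(open("cams.pkl","rb")); t,s=d["top"],d["scene"]
for n,a,b in (("gripTop",(370,258),(350,170)),("tab",(264,562),(260,97)),("hub",(302,390),(321,124)),("bolt+x+y",(88,97),(619,291)),("bolt-x-y",(680,486),(51,352))):
    print(n,tri([ray(t,T(*a)),ray(s,S(*b))]).round(4))
b=[atz(ray(t,T(*p)),.014) for p in((88,97),(117,531),(680,486))]+[atz(ray(s,S(317,562)),.014)]
print(np.round(b,4)); 
for i,j in((0,1),(1,2),(3,2),(0,3)): v=b[i]-b[j]; print(i,j,np.linalg.norm(v).round(3),np.degrees(np.arctan2(v[1],v[0])).round(2))
# fit x,y,yaw,q
obs=[]
def pred(p,m):
    c,s_=np.cos(p[2]),np.sin(p[2]); return np.array([p[0]+c*m[0]-s_*m[1],p[1]+s_*m[0]+c*m[1],m[2]])
def res(p):
    q=p[3]; a=q-2.138; g=lambda z:(.075*np.cos(a),.075*np.sin(a),z)
    L=[(t,T(370,258),g(.151)),(s,S(349,201),g(.126)),(t,T(264,562),(-.093,.027,.1)),(s,S(260,97),(-.093,.027,.088)),(t,T(302,390),(0,0,.1))]
    r=[proj(f,pred(p,m))-o for f,o,m in L]
    return np.concatenate(r+[[ (p[2]-yaw)*100 ]])
v=b[1]-b[2]; yaw=np.arctan2(v[1],v[0])-np.pi/2
for q0 in (1.54,1.94):
    o=least_squares(res,[.45,0,yaw,q0]); print(o.x,np.degrees(o.x[2]),o.fun.round(2))
E
```

```text
gripTop [0.6156 0.0156 0.156 ]
tab [0.4553 0.0678 0.0911]
hub [0.5466 0.0497 0.1331]
bolt+x+y [0.7309 0.1858 0.0168]
bolt-x-y [ 0.5095 -0.1701  0.0154]
[[ 0.7312  0.1857  0.014 ]
 [ 0.4732  0.1571  0.014 ]
 [ 0.5094 -0.1707  0.014 ]
 [ 0.7665 -0.1391  0.014 ]]
0 1 0.26 6.34
1 2 0.33 96.3
3 2 0.259 7.01
0 3 0.327 96.2
[0.54967184 0.05093497 0.10899077 1.54142868] 6.244710876117059 [-0.33 -0.04 -0.25  0.43 -0.08  0.21 -0.21  0.58 -0.34  0.01 -0.09]
[0.54967184 0.05093497 0.10899077 1.54142868] 6.244710879174775 [-0.33 -0.04 -0.25  0.43 -0.08  0.21 -0.21  0.58 -0.34  0.01 -0.09]
```

The fit is good to within 0.6 px. The magazine is at (0.550, 0.051), yaw 6.24°, with q = 1.54. The triangulated tab height of 91 mm and the bolt spacing of 260 × 330 mm also check out. I'll move above the tab.

The manual's scale: shifts go in shares of 200 mm and turns go in shares of 120 degrees. Converting my numbers, -0.0385 m is -0.1925, 0.021 m is 0.105, 6.6 degrees is 0.055.

```bash
python3 -m creep '{"rows":[[0.105,-0.1925,0,0,0,0],[0.105,-0.1925,0,0,0,0],[0.105,-0.1925,0,0,0,0],[0.105,-0.1925,0,0,0,0],[0.105,-0.1925,0,0,0,0],[0.105,-0.1925,0,0,0,0],[0.105,-0.1925,0,0,0,0],[0.105,-0.1925,0,0,0,0],[0.105,-0.1925,0,0,0,0],[0.105,-0.1925,0,0,0,0],[0.105,-0.1925,0,0,0,0],[0.105,-0.1925,0,0,0,0],[0,0,0,0,0,0.055],[0,0,0,0,0,0.055],[0,0,0,0,0,0],[0,0,0,0,0,0]]}' 0.04 20
python3 - <<'E'
from h import *
s=ctrl.get_state(); print(s["tcp_pos"],s["tcp_rot"],s["width"],s["force"])
f=shot("wrist","pics/w1.png"); M=f["mount"]
def wp(X):
    c=np.linalg.inv(M)@np.r_[s["tcp_rot"].T@(X-s["tcp_pos"]),1]; p=f["camera_matrix"]@c[:3]; return (p[:2]/p[2]).round(1)
c,sn=np.cos(.109),np.sin(.109)
g=lambda x,y,z:np.array([.5497+c*x-sn*y,.0509+sn*x+c*y,z])
print("tabtop",wp(g(-.093,.027,.106)),"griptop",wp(g(.075*np.cos(-.5966),.075*np.sin(-.5966),.151)),"hub",wp(g(0,0,.1)))
E
```

```text
time_s: 2.1
tcp_pos: [0.2669, 0.0009, 0.2312]
tcp_rot: [[0.994, 0.111, -0.0], [0.111, -0.994, 0.0], [-0.0, -0.0, -1.0]]
force: [-0.5, -0.2, -0.2]
width: 0.0397
gripper_force: 0.0
[0.26685533 0.00091152 0.2312113 ] [[ 9.93795209e-01  1.11225241e-01 -1.69067902e-04]
 [ 1.11225249e-01 -9.93795221e-01  4.09806132e-05]
 [-1.63460795e-04 -5.95309566e-05 -9.99999985e-01]] 0.03972063434805454 [-0.54659931 -0.1802944  -0.20105925]
tabtop [ 249.6 -103.8] griptop [ 384.4 -645.9] hub [ 290.3 -292.7]
```

View pics/w1.png

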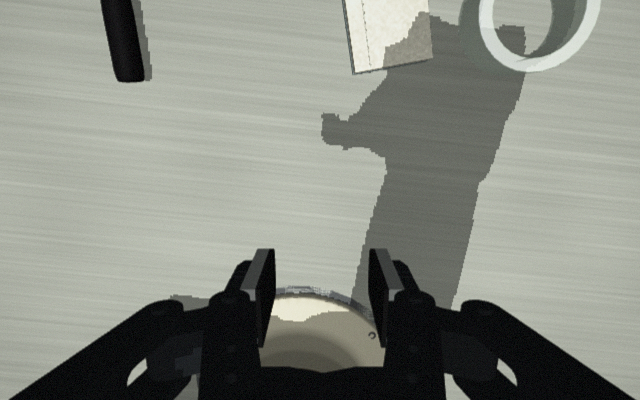

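The tool stopped short because of the joint speed caps. The wrist view shows bare bench, with the spare carton at (390, 35) and the tape roll at (540, 20). I'll finish the move and look again.

In the tool's units: 0.0194 m is 0.097, -0.00455 m is -0.0228.

```bash
python3 -m creep '{"rows":[[0.097,-0.0228,0,0,0,0],[0.097,-0.0228,0,0,0,0],[0.097,-0.0228,0,0,0,0],[0.097,-0.0228,0,0,0,0],[0.097,-0.0228,0,0,0,0],[0.097,-0.0228,0,0,0,0],[0.097,-0.0228,0,0,0,0],[0.097,-0.0228,0,0,0,0],[0.097,-0.0228,0,0,0,0],[0.097,-0.0228,0,0,0,0],[0,0,0,0,0,0],[0,0,0,0,0,0]]}'
cat >> h.py <<'E'
c_,s_=np.cos(.109),np.sin(.109)
g=lambda x,y,z:np.array([.5497+c_*x-s_*y,.0509+s_*x+c_*y,z])
def wp(f,s,X):
    c=np.linalg.inv(f["mount"])@np.r_[s["tcp_rot"].T@(X-s["tcp_pos"]),1]; p=f["camera_matrix"]@c[:3]; return (p[:2]/p[2]).round(1)
E
python3 - <<'E'
from h import *
s=ctrl.get_state()
f=shot("wrist","pics/w2.png")
print("tabtop",wp(f,s,g(-.093,.027,.106)),"griptop",wp(f,s,g(.075*np.cos(-.5966),.075*np.sin(-.5966),.151)),"hub",wp(f,s,g(0,0,.1)))
X=g(-.093,.027,.092)-s["tcp_pos"]; print(s["tcp_rot"].T@X, s["qpos"])
E
```

```text
time_s: 3.65
tcp_pos: [0.4554, 0.0573, 0.2313]
tcp_rot: [[0.993, 0.122, -0.002], [0.122, -0.993, 0.008], [-0.001, -0.008, -1.0]]
force: [0.1, 0.2, 0.1]
width: 0.0402
gripper_force: 0.0
tabtop [310.  195.2] griptop [437.2 -62.6] hub [348.4  68.4]
[ 0.00030572 -0.00931097  0.13934248] [  6.89798606  -7.38505446  -2.07658505  95.34673684   0.43992006
 179.90910285]
```

View pics/w2.png

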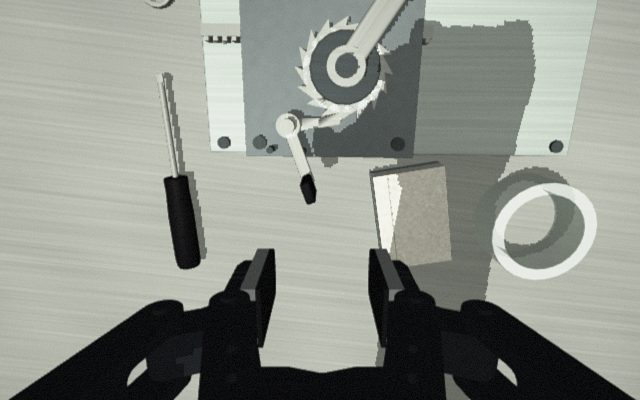

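The tab is at (309, 190) against a predicted (310, 195), and the hub is at (347, 66) against (348, 68), so the pose is confirmed. J6 is at its 180° limit, so I'll take the equivalent half-turn grasp.

In the tool's units: -10.5 degrees is -0.0875.

```bash
python3 -m creep '{"rows":[[0,0,0,0,0,-0.0875],[0,0,0,0,0,-0.0875],[0,0,0,0,0,-0.0875],[0,0,0,0,0,-0.0875],[0,0,0,0,0,-0.0875],[0,0,0,0,0,-0.0875],[0,0,0,0,0,-0.0875],[0,0,0,0,0,-0.0875],[0,0,0,0,0,-0.0875],[0,0,0,0,0,-0.0875],[0,0,0,0,0,-0.0875],[0,0,0,0,0,-0.0875],[0,0,0,0,0,-0.0875],[0,0,0,0,0,-0.0875],[0,0,0,0,0,-0.0875],[0,0,0,0,0,-0.0875],[0,0,0,0,0,-0.0875],[0,0,0,0,0,0],[0,0,0,0,0,0]]}'
cat > st.py <<'E'
from h import *
import sys
s=ctrl.get_state(); R=s["tcp_rot"]
print("yaw",np.degrees(np.arctan2(R[1,0],R[0,0])).round(2),"z",R[:,2].round(4),"J",np.round(s["qpos"],1),"F",s["force"].round(2))
if len(sys.argv)>1: print((R.T@(g(*map(float,sys.argv[1:4]))-s["tcp_pos"])).round(4))
E
python3 st.py -.093 .027 .082
```

```text
time_s: 6.08
tcp_pos: [0.4556, 0.0575, 0.2315]
tcp_rot: [[-0.996, -0.091, -0.001], [-0.091, 0.996, 0.008], [-0.0, 0.008, -1.0]]
force: [-0.1, 0.4, -1.1]
width: 0.0403
gripper_force: 0.0
yaw -174.75 z [-6.0e-04  7.7e-03 -1.0e+00] J [ 6.9 -7.4 -2.1 95.3  0.4  1.7] F [-0.1   0.37 -1.11]
[0.0004 0.0091 0.1496]
```

In the tool's units: 0.019 m is 0.095, 0.018 m is 0.09, -1 degrees is -0.0083.

```bash
python3 -m creep '{"rows":[[0,0.023,0,0,0,-0.0083],[0,0.0225,0,0,0,0],[0,0,0.095,0,0,0],[0,0,0.095,0,0,0],[0,0,0.095,0,0,0],[0,0,0.095,0,0,0],[0,0,0.095,0,0,0],[0,0,0.095,0,0,0],[0,0,0.09,0,0,0],[0,0,0.088,0,0,0],[0,0,0,0,0,0],[0,0,0,0,0,0]]}'; python3 st.py -.093 .027 .082
```

```text
time_s: 7.58
tcp_pos: [0.455, 0.0678, 0.0823]
tcp_rot: [[-0.994, -0.113, -0.0], [-0.113, 0.994, 0.008], [-0.001, 0.008, -1.0]]
force: [0.4, 0.3, -0.2]
width: 0.0401
gripper_force: 0.0
yaw -173.52 z [-4.0e-04  7.7e-03 -1.0e+00] J [  8.2  -7.7 -18.8  78.8   0.4   1.7] F [ 0.4   0.3  -0.19]
[ 0.0007 -0.0001  0.0003]
```

In the tool's units: 0.005 m is 0.025, 0.004 m is 0.02.

```bash
python3 -m creep '{"rows":[[0,0.025,0,0,0,0],[0,0.025,0,0,0,0],[0,0.02,0,0,0,0],[0,0.015,0,0,0,0],[0,0.015,0,0,0,0],[0,0.015,0,0,0,0],[0,0.015,0,0,0,0],[0,0.015,0,0,0,0]]}' | grep -E "pos|force|time"; python3 -m creep '{"rows":[[0,0.015,0,0,0,0],[0,0.015,0,0,0,0],[0,0.015,0,0,0,0],[0,0.015,0,0,0,0]]}'| grep -E "pos|force";python3 -m creep '{"rows":[[0,0.015,0,0,0,0],[0,0.015,0,0,0,0]]}'| grep -E "pos|force"; python3 st.py -.093 .063 .082
```

```text
time_s: 8.57
tcp_pos: [0.4514, 0.0967, 0.0819]
force: [-0.9, -3.3, -0.7]
gripper_force: 1.7
tcp_pos: [0.45, 0.1084, 0.0821]
force: [-1.6, -6.6, -1.0]
gripper_force: 2.8
tcp_pos: [0.4497, 0.1143, 0.0821]
force: [1.6, -6.9, -2.9]
gripper_force: 3.4
yaw -173.54 z [-3.0e-04  6.8e-03 -1.0e+00] J [ 14.   -7.2 -18.4  78.7   0.4   7.6] F [ 1.61 -6.87 -2.91]
[ 0.0006 -0.0109  0.    ]
```

In the tool's units: 0.001 m is 0.005.

```bash
for i in 1 2; do python3 -m creep '{"rows":[[0,0.005,0,0,0,0],[0,0.005,0,0,0,0]]}'| grep -E "force"; done; python3 st.py -.093 .063 .082
```

```text
force: [3.3, -7.0, -3.1]
gripper_force: 3.7
force: [5.4, -7.2, -4.0]
gripper_force: 4.1
yaw -173.55 z [ 0.001   0.0064 -1.    ] J [ 14.5  -7.1 -18.3  78.6   0.3   8. ] F [ 5.38 -7.21 -4.02]
[ 0.0012 -0.0146  0.0001]
```

In the tool's units: 0.001 m is 0.005.

```bash
python3 -m creep '{"rows":[[0,0.005,0,0,0,0],[0,0,0,0,0,0]]}'| grep -E "force"; python3 -m creep '{"rows":[[0,-0.025,0,0,0,0],[0,-0.03,0,0,0,0],[0,-0.03,0,0,0,0],[0,0,0,0,0,0]]}'| grep -E "force"; python3 st.py -.093 .063 .082
python3 - <<'E'
from h import *
s=ctrl.get_state(); f=shot("wrist","pics/w3.png")
for y in (.055,.063): print(wp(f,s,g(-.093,y,.106)))
E
```

```text
force: [5.5, -9.2, -4.5]
gripper_force: 4.9
force: [0.1, -0.5, -0.6]
gripper_force: 0.0
yaw -173.55 z [-8.0e-04  7.9e-03 -1.0e+00] J [ 12.5  -7.4 -18.6  78.8   0.5   6.1] F [ 0.06 -0.47 -0.6 ]
[0.0004 0.0012 0.0002]
[303.2 289.9]
[324.7 289.9]
```

View pics/w3.png

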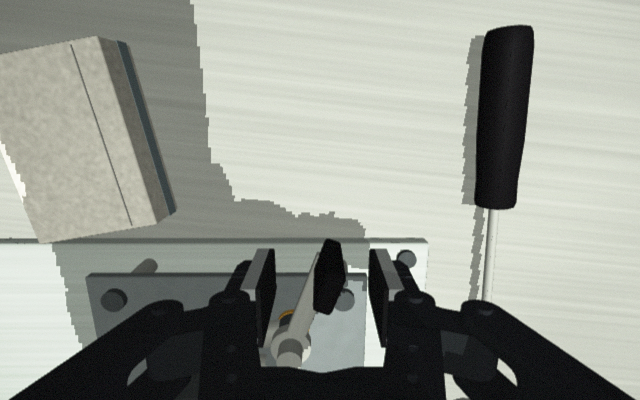

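The lever is fully over: the tab top is at about (327, 280), against (325, 290) predicted at the stop. I'll rise and turn for the crank.

In the tool's units: -0.025 m is -0.125, -0.02 m is -0.1, 8.6 degrees is 0.0717.

```bash
python3 -m creep '{"rows":[[0,0,-0.1,0,0,0],[0,0,-0.125,0,0,0],[0,0,-0.125,0,0,0],[0,0,-0.125,0,0,0],[0,0,-0.065,0,0,0],[0,0,0,0,0,0.0717],[0,0,0,0,0,0.0717],[0,0,0,0,0,0.0717],[0,0,0,0,0,0.0717],[0,0,0,0,0,0]]}' | grep -E "pos|time"; python3 st.py .062 -.0421 .107
```

```text
time_s: 11.88
tcp_pos: [0.4508, 0.1018, 0.1896]
yaw 152.14 z [-0.0016  0.0076 -1.    ] J [12.4 -7.7 -7.  90.7  0.4 40.3] F [ 0.42  0.07 -0.34]
[-0.1866  0.0007  0.0817]
```

In the tool's units: -0.0233 m is -0.1165, 0.0007 m is 0.0035.

```bash
python3 -m creep '{"rows":[[-0.1165,0,0,0,0,0],[-0.1165,0,0,0,0,0],[-0.1165,0,0,0,0,0],[-0.1165,0,0,0,0,0],[-0.1165,0,0,0,0,0],[-0.1165,0,0,0,0,0],[-0.1165,0,0,0,0,0],[-0.1165,0,0,0,0,0],[0,0.0035,0,0,0,0],[0,0,0,0,0,0]]}' | grep -E "pos|time"; python3 st.py .062 -.0421 .107;python3 - <<'E'
from h import *
s=ctrl.get_state(); f=shot("wrist","pics/w4.png")
print(wp(f,s,g(.062,-.0421,.151)))
E
```

```text
time_s: 13.12
tcp_pos: [0.6155, 0.0154, 0.1889]
yaw 152.19 z [-0.0018  0.0078 -1.    ] J [ 1.2 13.6 15.1 91.6  0.4 29. ] F [-0.37  0.03 -1.  ]
[-0.0006  0.0001  0.0819]
[320.5 233.7]
```

View pics/w4.png

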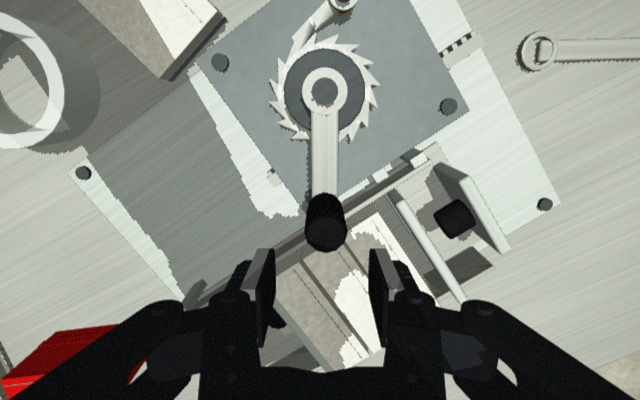

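The grip top is at (325, 235) against a predicted (320, 234), so the tool is centred to about 1 mm. I'll descend and cage it loosely.

In the tool's units: 0.012 m is 0.06, 0.0099 m is 0.0495.

```bash
python3 -m creep '{"rows":[[0,0.005,0.06,0,0,0],[0,0,0.06,0,0,0],[0,0,0.06,0,0,0],[0,0,0.06,0,0,0],[0,0,0.06,0,0,0],[0,0,0.06,0,0,0],[0,0,0.0495,0,0,0],[0,0,0,0,0,0]]}' | grep -E "pos|time|force"; python3 -m creep '{"rows":[[0,0,0,0,0,0],[0,0,0,0,0,0],[0,0,0,0,0,0]]}' 0.03 20; python3 st.py .062 -.0421 .107
```

```text
time_s: 14.18
tcp_pos: [0.6159, 0.0166, 0.1064]
force: [1.1, 0.0, 0.4]
gripper_force: 0.0
time_s: 14.55
tcp_pos: [0.6165, 0.0166, 0.1078]
tcp_rot: [[-0.884, 0.468, -0.0], [0.468, 0.884, 0.008], [0.004, 0.007, -1.0]]
force: [0.1, -0.8, -0.1]
width: 0.0298
gripper_force: 0.0
yaw 152.08 z [-3.0e-04  7.7e-03 -1.0e+00] J [ 1.3 13.5  6.  82.6  0.4 29.3] F [ 0.06 -0.78 -0.1 ]
[ 0.0002 -0.001   0.0008]
```

In the tool's units: 0.0026 m is 0.013, 0.00005 m is 0.0003, -2 degrees is -0.0167.

```bash
python3 -m creep '{"rows":[[0,0.0075,0,0,0,0],[0,0.0075,0,0,0,0],[0.0003,0.013,0,0,0,-0.0167]]}' | grep -E "pos|time|force"; python3 -m creep '{"rows":[[0.0003,0.013,0,0,0,-0.0167],[0.0003,0.013,0,0,0,-0.0167]]}' | grep -E "force";python3 -m creep '{"rows":[[0.0003,0.013,0,0,0,-0.0167],[0,0,0,0,0,0],[0,0,0,0,0,0]]}' | grep -E "force"; python3 st.py 0 0 .107
python3 - <<'E'
from h import *
s=ctrl.get_state(); f=shot("wrist","pics/w5.png")
print("axis at wheel z",wp(f,s,g(0,0,.06)),"circle r42 pts",[list(wp(f,s,g(.042*np.cos(a),.042*np.sin(a),.06))) for a in (1.7,2.2,2.6,3.1)])
E
```

```text
time_s: 14.92
tcp_pos: [0.6186, 0.0213, 0.1074]
force: [-3.7, -4.1, 1.2]
gripper_force: 2.8
force: [-5.9, -5.0, 2.8]
gripper_force: 3.4
force: [-6.5, -5.0, 1.7]
gripper_force: 2.9
yaw 160.14 z [-0.0026  0.0062 -1.    ] J [ 2.4 14.3  7.  82.8  0.4 22.3] F [-6.45 -5.05  1.72]
[ 0.075  -0.0029  0.0007]
axis at wheel z [313.8  87.5] circle r42 pts [[np.float64(384.9), np.float64(37.9)], [np.float64(354.2), np.float64(6.2)], [np.float64(320.8), np.float64(-4.8)], [np.float64(277.9), np.float64(3.1)]]
```

View pics/w5.png

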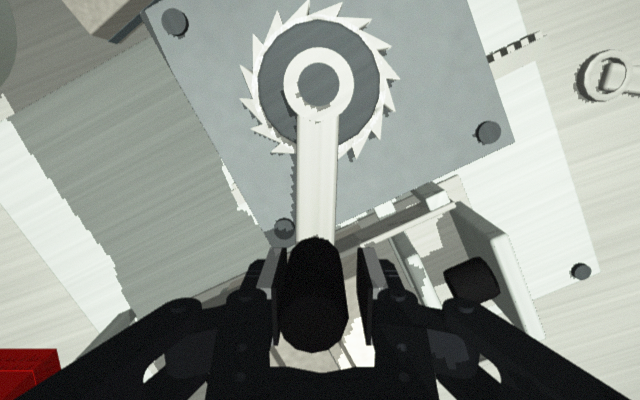

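The pawl is hidden under the gripper in this view. By geometry the drum is at q≈1.68, wound on by 0.14. I'll wind slightly more, then ease back past 1.54. If the load stays on the finger beyond that, the pawl is clear.

In the tool's units: 0.0026 m is 0.013, 0.00005 m is 0.0003, -2 degrees is -0.0167.

```bash
python3 -m creep '{"rows":[[0.0003,0.013,0,0,0,-0.0167],[0,0,0,0,0,0],[0,0,0,0,0,0],[0,0,0,0,0,0]]}' | grep -E "force"; for i in 1 ; do python3 -m creep '{"rows":[[0.0003,-0.013,0,0,0,0.0167],[0.0003,-0.013,0,0,0,0.0167],[0.0003,-0.013,0,0,0,0.0167],[0.0003,-0.013,0,0,0,0.0167]]}' | grep -E "force"; done; python3 -m creep '{"rows":[[0.0003,-0.013,0,0,0,0.0167],[0.0003,-0.013,0,0,0,0.0167],[0.0003,-0.013,0,0,0,0.0167]]}' | grep -E "force"; python3 st.py 0 0 .107
```

```text
force: [-4.5, -4.0, 2.7]
gripper_force: 3.0
force: [-4.6, -4.7, 2.9]
gripper_force: 3.0
force: [-2.8, -4.6, 2.6]
gripper_force: 3.1
yaw 148.07 z [-0.0019  0.0059 -1.    ] J [ 1.1 13.3  5.7 82.6  0.3 33.1] F [-2.79 -4.59  2.57]
[ 0.0747 -0.0029  0.0007]
```

At q≈1.47 the finger still carries about 5.5 N, so the pawl is clear. I'll keep easing back.

In the tool's units: -0.0026 m is -0.013, 0.00005 m is 0.0003, 2 degrees is 0.0167.

```bash
for i in 1 2 3 4 ; do python3 -m creep '{"rows":[[0.0003,-0.013,0,0,0,0.0167],[0.0003,-0.013,0,0,0,0.0167],[0.0003,-0.013,0,0,0,0.0167]]}' | grep -E "force"; done; python3 st.py 0 0 .107
```

```text
force: [-2.1, -5.8, 1.0]
gripper_force: 3.2
force: [-1.6, -6.4, 1.4]
gripper_force: 3.3
force: [-1.9, -8.0, 1.2]
gripper_force: 3.3
force: [-1.8, -6.8, 1.5]
gripper_force: 3.2
yaw 124.06 z [-0.0017  0.0054 -1.    ] J [-1.  10.3  2.3 82.1  0.3 55. ] F [-1.79 -6.82  1.53]
[ 0.0737 -0.0026  0.0006]
```

In the tool's units: -0.0026 m is -0.013, -0.0002 m is -0.001, 2 degrees is 0.0167.

```bash
for i in 1 2 3 4; do python3 -m creep '{"rows":[[-0.001,-0.013,0,0,0,0.0167],[-0.001,-0.013,0,0,0,0.0167]]}' | grep -E "force"; done; python3 st.py 0 0 .107
```

```text
force: [-3.3, -4.7, 1.9]
gripper_force: 2.8
force: [-4.1, -3.6, 3.0]
gripper_force: 2.6
force: [0.1, -0.6, 0.2]
gripper_force: 0.0
force: [5.4, 4.4, -2.2]
gripper_force: 3.5
yaw 107.99 z [-2.0e-04  8.3e-03 -1.0e+00] J [-2.   7.9 -0.4 81.7  0.5 70. ] F [ 5.36  4.37 -2.22]
[ 0.0738 -0.0038  0.0007]
```

The follower is seated and the far pad is now just touching the grip. I'll centre the cage at once.

In the tool's units: 0.002 m is 0.01.

```bash
python3 -m creep '{"rows":[[0,0.01,0,0,0,0],[0,0.01,0,0,0,0],[0,0,0,0,0,0]]}' | grep -E "force"; python3 st.py 0 0 .107; python3 -m creep '{"rows":[[0,0,0,0,0,0],[0,0,0,0,0,0]]}' 0.044 | grep -E "force|width"
```

```text
force: [0.2, 0.5, -0.1]
gripper_force: 0.0
yaw 108.1 z [-0.0012  0.0075 -1.    ] J [-1.9  8.5  0.2 81.8  0.4 70. ] F [ 0.22  0.47 -0.06]
[ 0.074  -0.0074  0.0006]
force: [-0.7, 0.0, -0.5]
width: 0.0441
gripper_force: 0.0
```

The grip is standing free. I'll lift clear and check with the top camera.

```bash
python3 -m creep '{"rows":[[0,0,-0.05,0,0,0],[0,0,-0.075,0,0,0],[0,0,-0.1,0,0,0],[0,0,-0.1,0,0,0],[0,0,-0.1,0,0,0],[0,0,-0.1,0,0,0],[0,0,-0.1,0,0,0],[0.05,-0.1,0,0,0,0],[0.05,-0.15,0,0,0,0],[0.05,-0.15,0,0,0,0],[0.05,-0.15,0,0,0,0],[0.05,-0.15,0,0,0,0],[0.05,-0.15,0,0,0,0],[0.05,-0.15,0,0,0,0],[0.05,-0.15,0,0,0,0],[0,0,0,0,0,0]]}' | grep -E "pos|time|force"
python3 - <<'E'
from h import *
shot("scene","pics/s9.png"); shot("top","pics/t9.png")
a=cv2.imread("pics/t9.png")[145:250,260:395]; b=cv2.imread("pics/s9.png")[165:290,240:390]
a=cv2.resize(a,(400,311),interpolation=cv2.INTER_CUBIC); b=cv2.resize(b,(400,333),interpolation=cv2.INTER_CUBIC)[:311]
cv2.imwrite("pics/f.png",cv2.hconcat([a,b]))
E
```

```text
time_s: 22.1
tcp_pos: [0.3354, -0.0134, 0.2342]
force: [0.6, 0.0, 0.2]
gripper_force: 0.0
```

View pics/f.png

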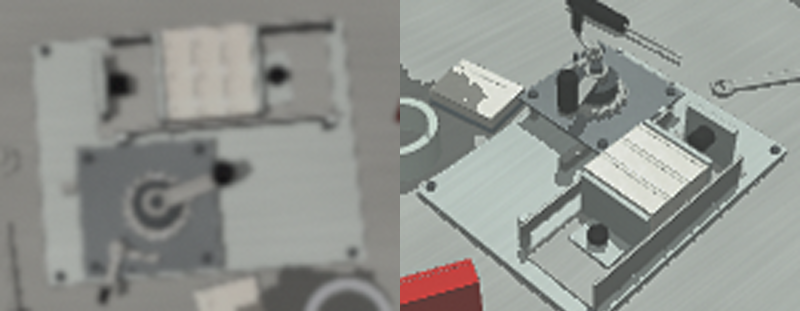

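The final view shows the three cartons closed up between the follower and the gate at (210, 70), upright, with the tab over at (108, 293). The pawl stands off the wheel near (145, 258), and the crank rests at (225, 172). I'll hand in.

```bash
python3 -c "
from plant import ctrl; print(ctrl.job_done())"
```

```text
the job is handed in; nothing more can be done
None
```

The follower was eased down onto the closed-up cartons with the trip lever over and the pawl clear, and the job was handed in at about 22 s; no verdict came back, and at the end the far finger pad briefly pushed the crank the closing way at about 7 N, which by my estimate brought the follower near 38 N against the 40 N limit.

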